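# Set the iris of the specimen viewing lamp and switch it on

## Robot

A 6-joint arm with a two-finger parallel gripper is mounted at the origin on the work surface. World frame = base frame: x ahead of the robot, y to its left, z up, the work surface at z = 0. Lengths are in m, angles in degrees, forces in N, time in s.
With the tool pointing down it reaches from about 0.4 to 0.825 m from the base axis. Payload 7 kg.
Tool frame: the origin (TCP) lies midway between the tips of the shut fingers; the grasp point (between the pads) lies ctrl.tcp_to_grasp behind it (ctrl.tcp_to_grasp is the distance from the TCP to the grasp point, in m); z points along the fingers, y is the line along which they close (so a half turn about z gives the same grasp; the last joint's range is limited). The gripper opens to 88 mm and grips with 3 to 60 N. Pads are 19 mm wide; open, the fingers measure 130 mm over their backs; the gripper's body (78 mm by 193 mm) begins 47 mm behind the grasp point.
Start: joints at [-54.712, 20.546, 0.682, 0, -70.136, -16.507], TCP at [0.217, -0.639, 0.197] pointing down, gripper open.
Joint ranges: [-176.03, 176.03], [-82.01, 121.73], [-58.28, 71.71], [-173.87, 95.51], [-174.79, -0.11], [-173.66, 173.66]. Speed limits (degrees/s): [136.94, 136.94, 172.46, 180, 180, 180].

## Interface

Orientations are given as [roll, pitch, yaw] about the fixed x, y, z axes, in that order (R = Rz(yaw) Ry(pitch) Rx(roll)).
In Python, from plant import ctrl, imaging, close_job gives the robot as it stands.
- The arm moves only by the shell command python3 -m crank 'ROWS'. ROWS is JSON, a list of rows, each a list of 3 entries, a list of its own where there are three numbers: the shift along the world's x, y, z in m, then the turn, a rotation vector about the world's x, y, z in degrees, then the opening, from -1 (shut) to 1 (fully open), so that 0 is half open. A call has 1 to 12 rows; each row shifts and turns the commanded pose from where the row before left it; what a row does not reach is not made up. A row lasts 1/10 s, in which the tool goes at most 50 mm and 8.59 degrees, less where a joint would pass 70% of its speed; a pose out of reach is approached as far as the arm can. A call is refused whole if a number of a shift passes 0.05 or a number of a turn 8.59, either way. A call with a gripper value outside its range is refused whole. The fingers move at their own pace and stop on an object; the grip force is fixed at half the most. Time passes only in rows, so rows that do not move let the fingers close. It gives the time, the measured TCP pose, the force, the opening and the grip force at its end, in the units of the state.
- ctrl.get_obs(): the state, without advancing time (a new reading comes with each control period).
- imaging.snapshot(name): name is "scene" or "side" or "wrist"; returns (picture, depth): 420x560x3 uint8, blue, green, red; 420x560 float32, m along the optical axis (not along the pixel's ray), 0 where there is no reading.
- imaging.camera_model(name): a dict with "mtx" (3x3 intrinsics, pixels), "R" (3x3) and "t" (3): a world point X has camera coordinates R X + t. Camera axes: x right, y down, z forward; pixel columns grow to the right and rows downward; lengths in m; the calibration is good to about 2 mm. A picture is of the moment at which its call begins: read the wrist's pose just before it. camera_model takes no time and is no camera call; for the wrist camera it gives the pose at the moment of the call.
- close_job(): hands the job in; it is judged then, once.
The state is a dict: "clock": time; "joint_pos": joint angles; "qvel": joint speeds; "tau": joint torques, N m; "tool_pos": TCP position; "orientation": TCP orientation; "force": force on the tool from outside, world axes, zero at the start; "moment": the same for the moment, N m; "opening": finger opening in m; "gripper_force": force on a finger pad.
Only numpy, scipy, OpenCV 4.12 (cv2) and the standard library are available. Lean on these libraries where they do the work, as an engineer would, in place of code of your own. Each camera call takes 0.05 s, during which the arm holds its last target. There are 200 camera calls.

## Task

With the fingertips, push the lever of the viewing lamp's iris ring around its arc until the lever stands squarely over the small index clip on the scale rim, then press the lamp's push button fully down and let it go. Push the lever from one side, without pinching its tab, do not shift the clip, and leave everything else on the table where it stands.

Things in the scene. Friction and masses are not known exactly. Their poses are not given: they have to be found in the camera images.
- lamp: low round white viewing lamp fixed to the table, 150 mm across, top face 60 mm above the table; on top a black iris ring 100 mm across, its top at 72 mm; origin: centre of its underside, on the ring's axis, z up. A scale of short black marks lies on the robot-facing part of the rim.
- lever (a joint): turn of the iris ring and its lever about the lamp's vertical axis, rad, 0 to 2.6 between stops; it grows counterclockwise seen from above. Friction only (0.12 N m, about 1.2 N at the tab): it stays where it is left. At 0 the lever points 1.842 rad counterclockwise from the lamp's x axis. It always starts clockwise of the clip.
- lever_mark (a point): point on the centreline of the steel lever (a flat bar 7 mm wide, 72 to 77 mm above the table), 70 mm from the lamp's axis, where it passes over the scale rim and the clip
- tab_center (a point): centre of the upright steel push tab at the lever's outer end: 100 mm from the lamp's axis, 12 mm thick along the arc, 28 mm long radially, from 72 to 108 mm above the table (centre at 90 mm); its two flat sides face along the arc, and the clockwise one is pushed to move the lever counterclockwise (its counterclockwise side plate is called lever_c3, the clockwise one lever_c4)
- clip_mark (a point): middle line of the small dark steel index clip that sits on the scale rim (10 mm wide, top 64 mm above the table, a radial finger from 64 to 94 mm from the lamp's axis, so that it juts 19 mm beyond the lamp's side); this point is 70 mm from the axis. The lever passes freely 8 mm above the clip. The clip can slide if it is struck.
- switch (a joint): black push button of the lamp, on its own small grey box fixed to the table at the robot's right; travel in m, 0 released, 0.006 fully down, 5 N when fully down, springs back; counts as pressed beyond 0.004
- switch_top (a point): centre of the button's top face (36 mm across), which is pressed straight down
- canister: open round stainless canister, 124 mm across, 95 mm tall; loose, to be left alone; origin: centre of its underside
- canister_lid: its round steel lid lying flat, 128 mm across, 14 mm thick; loose, to be left alone; origin: centre of its underside
- tape: roll of paper tape lying flat, 68 mm across, 22 mm tall; loose, to be left alone; origin: centre of its underside
- jar: small capped specimen jar, 48 mm across, 55 mm tall; loose, to be left alone; origin: centre of its underside
- bottle: white bottle, 60 mm across, 140 mm tall; loose, to be left alone; origin: centre of its underside
- carton: closed cardboard carton, 90 x 140 x 75 mm tall; loose, to be left alone; origin: centre of its underside
- tube_block: white block, 50 x 130 mm, with capped tubes standing in it, 94 mm tall in all; loose, to be left alone; origin: centre of its underside

How it is judged:
By the outcome, as a careful person would: the job done as asked, in the order asked, and still so for the second after the job is handed in, with the robot touching nothing.
It also fails if it takes over 61 s, if anything falls off the work surface, if the arm or the gripper's body presses on something with over 40 N, if the wrist force passes 120 N, or if a joint passes its speed limit or range.

## Working session

There is one attempt and no reset: what is moved stays moved. The work goes in short steps, Python scripts to look and compute and a shell command to move; the robot and the scene stay as the last step left them, time stands still between calls to the robot, and variables do not carry over. Pictures are saved under pics/ and viewed, at most 11 in all, crops included, and the job is handed in when it is done.

```bash
mkdir -p pics
cat > h.py <<'E'
import numpy as np, cv2
from plant import ctrl, imaging, close_job
def snap(n,f=None):
    m=imaging.camera_model(n); p,d=imaging.snapshot(n)
    if f: cv2.imwrite('pics/'+f,p)
    np.savez('last_'+n+'.npz',p=p,d=d,K=m['mtx'],R=m['R'],t=m['t'])
    return p,d,m
def cloud(d,m):
    K=np.array(m['mtx']);R=np.array(m['R']);t=np.array(m['t']).ravel()
    v,u=np.indices(d.shape)
    c=np.stack([(u-K[0,2])/K[0,0]*d,(v-K[1,2])/K[1,1]*d,d],-1)
    return (c-t)@R
def onplane(u,v,z,m):
    K=np.array(m['mtx']);R=np.array(m['R']);t=np.array(m['t']).ravel()
    r=R.T@np.linalg.solve(K,[u,v,1.]); o=-R.T@t
    return o+r*(z-o[2])/r[2]
E
python3 - <<'E'
from h import *
for n in('scene','side'): p,d,m=snap(n,n+'0.png'); print(n,-np.array(m['R']).T@np.array(m['t']).ravel())
o=ctrl.get_obs();print(o,ctrl.tcp_to_grasp)
E
```

```text
scene [ 1.28165206 -0.36887255  1.19050869]
side [ 0.5329831  -0.93216138  1.00432872]
{'clock': 0.1, 'joint_pos': array([-5.47091544e+01,  2.05873119e+01,  6.38194694e-01, -2.15150097e-02,
       -7.01350214e+01, -1.65082193e+01]), 'qvel': array([ 0.02562149, -0.03956998,  0.24197271,  0.10111752,  0.07236186,
       -0.03937285]), 'tau': array([-5.59265245e-04, -5.84160304e+01,  2.93756837e+01,  7.01569989e+00,
        1.01481011e-02, -5.17498586e-05]), 'tool_pos': array([ 0.21718191, -0.63858214,  0.19579845]), 'orientation': array([ 1.79913582e+02, -4.51822517e-03, -1.61224696e+02]), 'force': array([ 0.1172598 , -0.24753864, -0.23323644]), 'moment': array([ 0.04294451,  0.04438298, -0.03031913]), 'gripper_force': 0.0, 'opening': 0.0875295297785285} 0.0188
```

View pics/scene0.png

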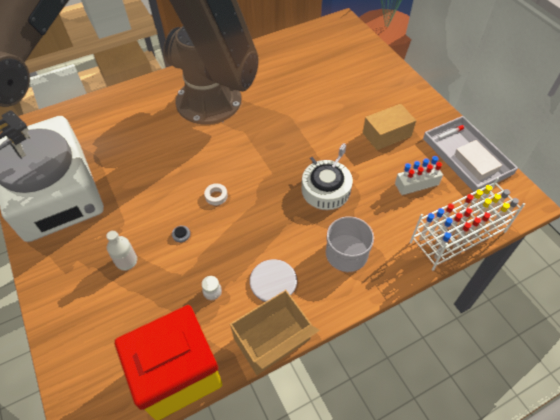

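View pics/side0.png

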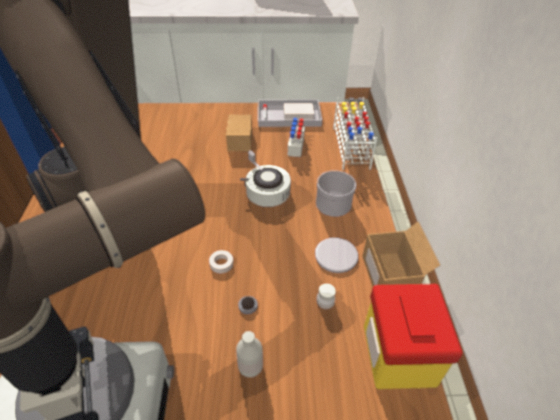

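The scene picture shows the lamp at about (327,182), with the lever tab at (341,150) and the dark clip at (313,161). The button is at (181,233). I'll enlarge the lamp and compute positions.

Run:
```python
from h import *
z=np.load('last_scene.npz');s=np.load('last_side.npz')
a=cv2.resize(z['p'][130:220,285:375],(400,400),interpolation=cv2.INTER_CUBIC)
b=cv2.resize(s['p'][140:215,230:305],(400,400),interpolation=cv2.INTER_CUBIC)
cv2.imwrite('pics/c1.png',np.hstack([a,b]))
for n,q,(u,v) in(('scene',z,(327,180)),('side',s,(268,182))):
    P=cloud(q['d'],q);g=q['p'].max(-1)
    vv,uu=np.indices(g.shape);near=np.hypot(uu-u,vv-v)<45
    def circ(mask,name):
        X=P[mask&(q['d']>0)][:,:2].astype(np.float32)
        (c,r)=cv2.minEnclosingCircle(X);print(n,name,len(X),c,r)
    circ(near&(np.abs(P[...,2]-.060)<.004)&(g>150),'rim')
    k=near&(P[...,2]>.084)&(P[...,2]<.115);Q=P[k];print('tab',len(Q),np.median(Q,0),Q.min(0),Q.max(0))
q=z;P=cloud(q['d'],q)
for (u,v) in((181,234),(181,232)): print('switch',P[v,u])
print(P[226:242,181,2].round(3),P[234,172:192,2].round(3))
P=cloud(s['d'],s);print('sw side',P[303,248],P[303,238:260,2].round(3))
for n,q,w in(('scene',z,{'tape':(216,188),'can':(350,228),'carton':(388,120)}),):
  P=cloud(q['d'],q)
  for k,(u,v) in w.items(): print(k,P[v,u])
```

```text
Traceback (most recent call last):
  File "h.py", line 9, in cloud
    K=np.array(m['mtx']);R=np.array(m['R']);t=np.array(m['t']).ravel()
               ~^^^^^^^
KeyError: 'mtx is not a file in the archive'
```

View pics/c1.png

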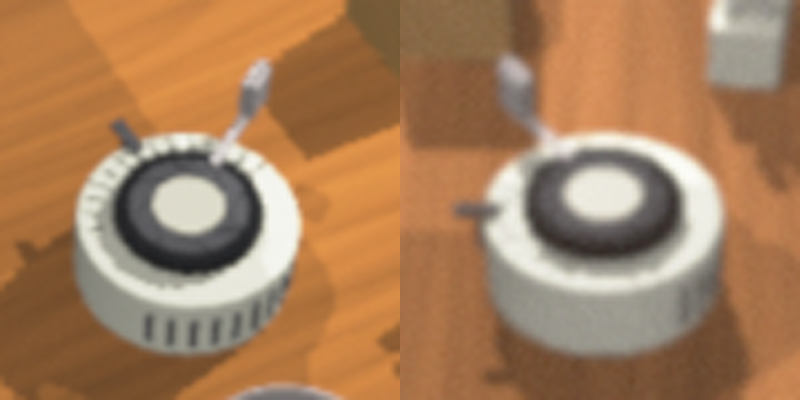

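The left half of the crop shows the clip finger running from scene pixel (311,157) to (315,163), and the tab at about (342,149). The side view agrees.

```bash
sed -i "s/,K=m\['mtx'\]/,mtx=m['mtx']/" h.py
cat > m.py <<'E'
from h import *
def ld(n):
    z=dict(np.load(n)); 
    if 'K' in z: z['mtx']=z['K']
    return z
z=ld('last_scene.npz');s=ld('last_side.npz')
for n,q,(u,v) in(('scene',z,(327,180)),('side',s,(268,182))):
    P=cloud(q['d'],q);g=q['p'].max(-1)
    vv,uu=np.indices(g.shape);near=np.hypot(uu-u,vv-v)<45
    def circ(mask,name):
        X=P[mask&(q['d']>0)][:,:2].astype(np.float32)
        (c,r)=cv2.minEnclosingCircle(X);print(n,name,len(X),c,r)
    circ(near&(np.abs(P[...,2]-.060)<.004)&(g>150),'rim')
    k=near&(P[...,2]>.084)&(P[...,2]<.115);Q=P[k];print('tab',len(Q),np.median(Q,0),Q.min(0),Q.max(0))
q=z;P=cloud(q['d'],q)
print('switch',P[234,181]);print(P[226:242,181,2].round(3),P[234,170:192,2].round(3))
P=cloud(s['d'],s);print('sw side',P[303,248],P[303,238:260,2].round(3))
P=cloud(z['d'],z)
for k,(u,v) in {'tape':(206,194),'can':(350,222),'carton':(388,118)}.items(): print(k,P[v,u])
f=90/400;C=lambda a,b:onplane(285+a*f-.4,130+b*f-.4,.064,z)
S=lambda a,b:onplane(230+a*75/400-.4,140+b*75/400-.4,.064,s)
print('clip',C(119,121),C(137,146),'side',S(58,210),S(97,209))
E
python3 m.py
```

```text
scene rim 621 (0.5440111756324768, 0.15934117138385773) 0.07702197134494781
tab 122 [0.70242713 0.1308284  0.0960463 ] [0.47676115 0.0709932  0.08420196] [0.71550623 0.25591786 0.11123671]
side rim 439 (0.544750988483429, 0.16091035306453705) 0.07802006602287292
tab 44 [0.49072166 0.24056493 0.10068399] [0.48309883 0.23124105 0.08530993] [0.5010008  0.25639801 0.11097851]
switch [ 0.49917127 -0.29225024  0.02628023]
[0.026 0.024 0.02  0.02  0.018 0.024 0.019 0.024 0.026 0.021 0.02  0.017
 0.015 0.015 0.017 0.01 ] [ 0.004  0.001  0.015  0.012  0.021  0.023  0.025  0.027  0.022  0.025
  0.02   0.026  0.024  0.019  0.019  0.016  0.011  0.015  0.017  0.003
 -0.002  0.002]
sw side [ 0.48678217 -0.29429295  0.0200769 ] [ 1.004e+00  8.000e-03  1.200e-02  1.100e-02  2.200e-02  2.100e-02
  2.500e-02  2.300e-02  2.300e-02  1.900e-02  2.000e-02  2.200e-02
  2.200e-02  2.500e-02  1.900e-02  2.400e-02  1.700e-02  1.100e-02
  1.100e-02  1.500e-02 -2.000e-03  1.000e-03]
tape [ 0.39731339 -0.17355734  0.02112045]
can [0.71563048 0.13243491 0.07331615]
carton [0.43630202 0.45485759 0.07956748]
clip [0.45120694 0.16140951 0.064     ] [0.47676013 0.16099659 0.064     ] side [0.45543506 0.1582906  0.064     ] [0.47970011 0.15885941 0.064     ]
```

```bash
python3 -m crank '[[[0,0,0.03],[0,0,0],-1],[[0.01,0.02,0.02],[0,0,0],-1],[[0.023,0.034,0],[0,0,0],-1],[[0.023,0.034,0],[0,0,0],-1],[[0.023,0.034,0],[0,0,0],-1],[[0.023,0.034,0],[0,0,0],-1],[[0.023,0.034,0],[0,0,0],-1],[[0.023,0.034,0],[0,0,0],-1],[[0.023,0.034,0],[0,0,0],-1],[[0.023,0.034,0],[0,0,0],-1],[[0.023,0.034,0],[0,0,0],-1],[[0.023,0.034,0],[0,0,0],-1]]'
python3 -m crank '[[[0.004,0.044,0],[0,0,2],-1],[[0.004,0.044,0],[0,0,2],-1],[[0.004,0.044,0],[0,0,2],-1],[[0.004,0.044,0],[0,0,2],-1],[[0.004,0.044,0],[0,0,2],-1],[[0.004,0.044,0],[0,0,2],-1],[[0.004,0.044,0],[0,0,2],-1],[[0.004,0.044,0],[0,0,0],-1],[[0.004,0.044,0],[0,0,0],-1],[[0.004,0.044,0],[0,0,0],-1],[[0,0,0],[0,0,0],-1],[[0,0,0],[0,0,0],-1]]'
python3 - <<'E'
from h import *
snap('wrist','w1.png');print(ctrl.get_obs()['tool_pos'],imaging.camera_model('wrist'))
E
```

```text
clock: 1.3
tool_pos: [0.4578, -0.2774, 0.2465]
orientation: [180.0, -0.0, -161.2]
force: [-0.0, -0.8, -0.8]
opening: 0.0015
gripper_force: 0.0
clock: 2.5
tool_pos: [0.4969, 0.1618, 0.246]
orientation: [-180.0, -0.1, -147.1]
force: [-0.3, -0.4, 0.1]
opening: 0.0003
gripper_force: 0.0
[0.49689421 0.16092885 0.2461932 ] {'mtx': array([[375.07084854,   0.        , 278.51017151],
       [  0.        , 375.07084854, 207.7124799 ],
       [  0.        ,   0.        ,   1.        ]]), 'R': array([[-5.41633657e-01,  8.40614633e-01, -1.41740093e-04],
       [ 8.14420214e-01,  5.24797544e-01,  2.47603014e-01],
       [ 2.08213102e-01,  1.33994690e-01, -9.68861563e-01]]), 't': array([ 0.1350776 , -0.53304592,  0.31218162])}
```

View pics/w1.png

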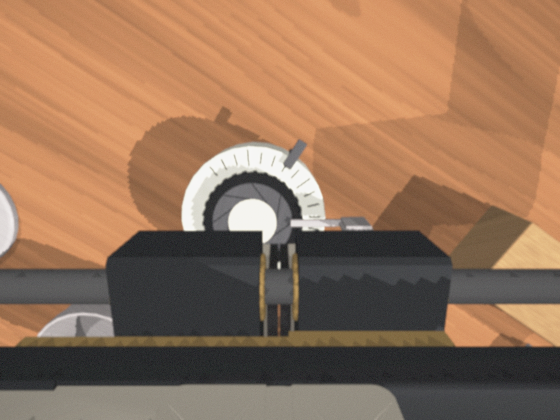

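The wrist view shows the clip from (303,142) to (287,166), the lever bar from (293,222) to (345,222) with its tab at about (355,223), and the lamp centred near (252,213).

```bash
cat > w.py <<'E'
from h import *
from scipy.optimize import least_squares
def circ(mask,P):
    X=P[mask][:,:2]; X=X[np.unique(X.round(5),axis=0,return_index=True)[1]]
    return X
E
python3 - <<'E'
from h import *
from scipy.optimize import least_squares
q=dict(np.load('last_wrist.npz'));P=cloud(q['d'],q);g=q['p'].max(-1).astype(int)
vv,uu=np.indices(g.shape);ok=(vv<230)&(np.hypot(uu-252,vv-213)<85)&(q['d']>0)
# outer rim of the top: white mask contour upper side, on plane z=.06
w=((g>150)&ok&(np.hypot(uu-252,vv-213)<76)).astype(np.uint8)
print('rim z',np.median(P[(w>0)&(np.hypot(uu-252,vv-213)>58)][:,2]))
pts=[]
for a in np.radians(np.arange(180,352,4)):
    for r in np.arange(85,50,-.5):
        u,v=252+r*np.cos(a),213+r*np.sin(a)
        if q['p'][int(round(v)),int(round(u))].astype(int).min()>140: pts.append((u,v));break
X=np.array([onplane(u,v,.060,q)[:2] for u,v in pts])
f=least_squares(lambda p:np.hypot(*(X-p[:2]).T)-p[2],[.545,.16,.075],loss='soft_l1',f_scale=.001);print('lamp',f.x)
Cn=f.x[:2]
def bearing(a,b,z):
    A,B=onplane(*a,z,q)[:2],onplane(*b,z,q)[:2]
    for p in(A,B): d=p-Cn;print(p.round(4),np.hypot(*d).round(4),np.degrees(np.arctan2(d[1],d[0])).round(2)%360)
# clip: dark pixels near
m=(uu>280)&(uu<312)&(vv>136)&(vv<172)&(g<125);m&=np.abs(P[...,2]-.064)<.012
m=m.astype(np.uint8);n,l,st,ce=cv2.connectedComponentsWithStats(m);k=1+st[1:,4].argmax();print('clip px',st[k],ce[k])
r=np.argwhere(l==k)[:,::-1].astype(float)
D=np.array([onplane(u,v,.064,q)[:2] for u,v in r])-Cn
R=np.hypot(*D.T);an=np.degrees(np.arctan2(D[:,1],D[:,0]))%360
print('clip r',R.min(),R.max());
for lo in range(64,96,5):
    s=(R>lo/1e3)&(R<=(lo+5)/1e3)
    if s.any(): print(lo,s.sum(),an[s].mean().round(2),(R[s].mean()*np.radians(an[s].max()-an[s].min())*1e3).round(1))
bearing((302.5,142.5),(287.5,166),.064)
# lever: bar
m=(uu>290)&(uu<343)&(vv>212)&(vv<231)
for u in(305,315,325,335): print(u,[int(x) for x in g[214:231,u]])
bearing((305,222),(340,222.5),.077)
E
```

```text
rim z 0.05939938570750079
lamp [0.54396556 0.15985015 0.07370033]
clip px [284 141  21  27 226] [293.98230088 153.68141593]
clip r 0.06154315538045813 0.0899751036495013
64 37 180.17 6.9
69 37 180.25 7.6
74 49 180.63 9.5
79 42 180.3 8.7
84 41 180.03 7.6
89 8 180.13 5.7
[0.4539 0.1605] 0.0901 179.61
[0.4811 0.1608] 0.0629 179.16
305 [220, 234, 245, 247, 246, 228, 212, 220, 227, 230, 230, 232, 233, 237, 241, 237, 181]
315 [225, 230, 202, 187, 212, 202, 207, 222, 229, 231, 231, 230, 227, 225, 186, 134, 97]
325 [201, 205, 213, 217, 198, 171, 168, 176, 191, 215, 227, 224, 204, 193, 196, 181, 129]
335 [194, 190, 192, 190, 171, 152, 158, 171, 175, 178, 179, 187, 182, 181, 183, 173, 125]
[0.517  0.2047] 0.0523 121.05
[0.4986 0.2341] 0.0871 121.43
```

```bash
python3 -m crank '[[[0.008,0.034,0],[0,0,0],-1],[[0.008,0.034,0],[0,0,0],-1],[[0.009,0.034,0],[0,0,0],-1],[[0,0,-0.04],[0,0,0],-1],[[0,0,-0.04],[0,0,0],-1],[[0,0,-0.04],[0,0,0],-1],[[0,0,-0.04],[0,0,0],-1],[[0,0,0],[0,0,0],-1],[[0,0,0],[0,0,0],-1]]'
cat > plan.py <<'E'
import numpy as np
C=np.array([.544,.160])
def pose(th,off): # tool centre when pushing tab at th deg
    a=np.radians(th);r=np.array([np.cos(a),np.sin(a)]);t=np.array([-r[1],r[0]]);return C+.1*r-off*t
if __name__=='__main__':
    import sys; from plant import ctrl
    o=ctrl.get_obs();p=o['tool_pos'];print(p.round(4),o['orientation'].round(1),o['force'].round(1))
    p=p[:2]
    for th in map(float,sys.argv[2:]):
        n=pose(th,float(sys.argv[1]));print(th,n.round(4),'d',(n-p).round(4));p=n
E
python3 plan.py .0155 122 128 134 140 146 152 158 164 170 174
```

```text
clock: 3.45
tool_pos: [0.5228, 0.2619, 0.0874]
orientation: [-179.9, -0.0, -147.3]
force: [-0.8, -0.6, 0.9]
opening: 0.0007
gripper_force: 0.0
[0.5228 0.2619 0.0874] [-179.9   -0.  -147.3] [-0.8 -0.6  0.9]
122.0 [0.5042 0.253 ] d [-0.0186 -0.0089]
128.0 [0.4946 0.2483] d [-0.0095 -0.0047]
134.0 [0.4857 0.2427] d [-0.009  -0.0056]
140.0 [0.4774 0.2362] d [-0.0083 -0.0065]
146.0 [0.4698 0.2288] d [-0.0076 -0.0074]
152.0 [0.463  0.2206] d [-0.0068 -0.0081]
158.0 [0.4571 0.2118] d [-0.0059 -0.0088]
164.0 [0.4521 0.2025] d [-0.0049 -0.0094]
170.0 [0.4482 0.1926] d [-0.0039 -0.0098]
174.0 [0.4462 0.1859] d [-0.002  -0.0068]
```

```bash
python3 -m crank '[[[-0.009,-0.0045,-0.002],[0,0,-1],-1],[[-0.0095,-0.0045,0],[0,0,0],-1],[[-0.0095,-0.0047,0],[0,0,6],-1],[[-0.009,-0.0056,0],[0,0,6],-1],[[-0.0083,-0.0065,0],[0,0,6],-1],[[-0.0076,-0.0074,0],[0,0,6],-1],[[-0.0068,-0.0081,0],[0,0,6],-1],[[-0.0059,-0.0088,0],[0,0,6],-1],[[-0.0049,-0.0094,0],[0,0,6],-1],[[-0.0039,-0.0098,0],[0,0,6],-1],[[0,0,0],[0,0,0],-1],[[0,0,0],[0,0,0],-1]]'
python3 - <<'E'
from h import *
snap('wrist','w2.png');p,d,m=snap('scene');q,_,_=snap('side')
a=cv2.resize(p[130:220,285:375],(400,400),interpolation=cv2.INTER_CUBIC)
b=cv2.resize(q[140:215,230:305],(400,400),interpolation=cv2.INTER_CUBIC)
w=cv2.imread('pics/w2.png');w=cv2.resize(w,(267,200))
cv2.imwrite('pics/c2.png',np.vstack([np.hstack([a,b]),np.pad(w,((0,0),(0,533),(0,0)))]))
E
```

```text
clock: 4.65
tool_pos: [0.4481, 0.194, 0.0859]
orientation: [-179.9, 0.1, -100.4]
force: [0.5, 0.4, 0.8]
opening: 0.0003
gripper_force: 0.0
```

View pics/c2.png

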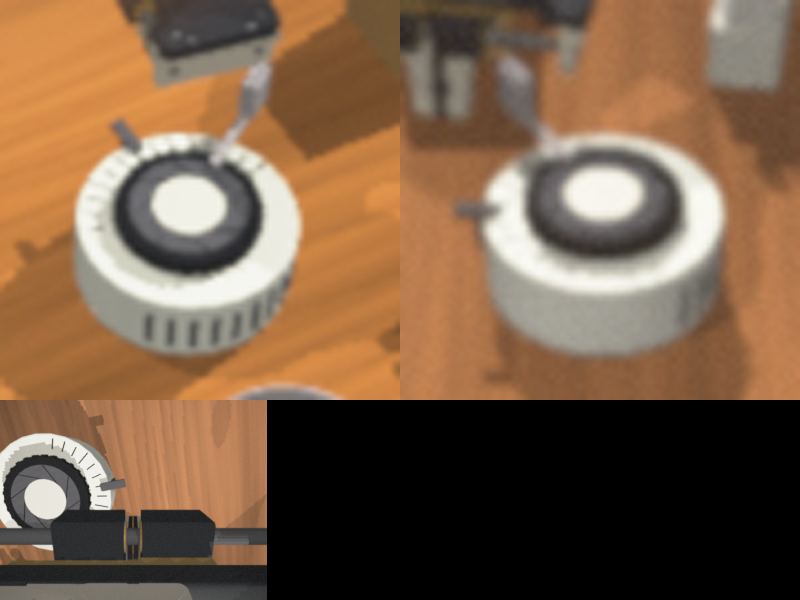

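The tab hasn't moved: it is still at crop (258,80), and the fingers seem to be elsewhere. I'll check by projecting the TCP into the views.

Run:
```python
from h import *
o=ctrl.get_obs();print(o['tool_pos'],o['opening'],o['orientation'])
out=[]
for n,(x0,y0,x1,y1) in (('scene',(260,60,400,220)),('side',(190,60,330,220))):
    q=dict(np.load(f'last_{n}.npz'));rv=cv2.Rodrigues(q['R'])[0]
    im=q['p'].copy()
    f=600/160
    c=cv2.resize(im[y0:y1,x0:x1],None,fx=f*.75,fy=f*.75,interpolation=cv2.INTER_CUBIC)
    for k,dz in enumerate((0,.066,.12)):
        p=cv2.projectPoints(np.array([o['tool_pos']+[0,0,dz]]),rv,q['t'],q['mtx'],None)[0].ravel();print(n,p)
        cv2.circle(c,tuple(int(v) for v in ((p-[x0,y0])*f*.75)),4,[(0,0,255),(0,255,0),(255,0,0)][k],-1)
    out.append(c)
    P=cloud(q['d'],q)
cv2.imwrite('pics/c3.png',np.hstack(out))
```

```text
[0.44817259 0.1942152  0.0851181 ] 0.0006335225062140922 [-1.79965068e+02  4.78333856e-02 -1.00306058e+02]
scene [320.4387872  147.78238303]
scene [321.6970131  132.69462314]
scene [322.79959222 119.47326986]
side [238.31995015 167.18737492]
side [237.27118913 151.34364737]
side [236.35961361 137.57239369]
```

View pics/c3.png

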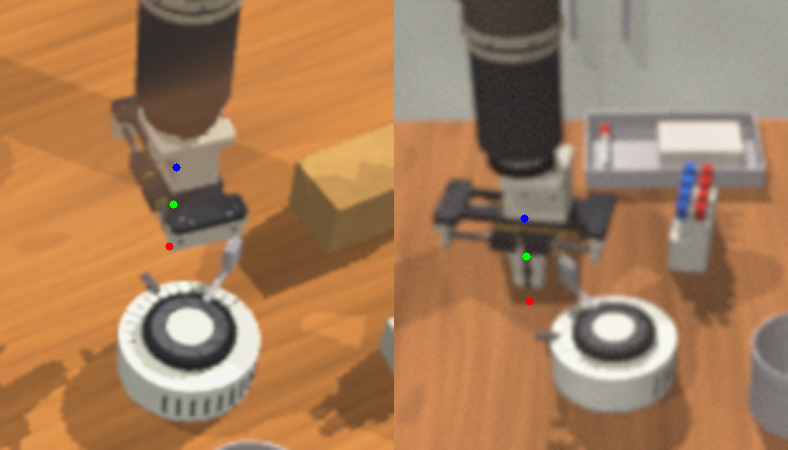

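The visible fingertips end at about (527,285) in the right half, roughly 20 mm above the reported TCP (red dot). They passed just over the tab. I'll measure the true tip height by depth.

Run:
```python
from h import *
for n,c in (('side',(237,158)),('scene',(325,143))):
    q=dict(np.load(f'last_{n}.npz'));P=cloud(q['d'],q);v,u=np.indices(q['d'].shape)
    m=(abs(u-c[0])<25)&(abs(v-c[1])<22)&(np.hypot(P[...,0]-.448,P[...,1]-.194)<.06)&(P[...,2]>.075)&(P[...,2]<.18)
    Q=P[m];print(n,len(Q))
    for lo in np.arange(.08,.18,.01):
        s=Q[(Q[:,2]>=lo)&(Q[:,2]<lo+.01)]
        if len(s):print(lo.round(2),len(s),s.min(0).round(3),s.max(0).round(3))
print(ctrl.get_obs()['joint_pos'])
```

```text
side 142
0.08 3 [0.493 0.232 0.08 ] [0.494 0.233 0.09 ]
0.1 1 [0.494 0.232 0.103] [0.494 0.232 0.103]
0.11 4 [0.446 0.186 0.117] [0.465 0.194 0.12 ]
0.12 25 [0.433 0.179 0.12 ] [0.465 0.195 0.13 ]
0.13 28 [0.434 0.177 0.13 ] [0.466 0.196 0.14 ]
0.14 29 [0.431 0.18  0.14 ] [0.467 0.193 0.15 ]
0.15 26 [0.432 0.176 0.15 ] [0.467 0.19  0.16 ]
0.16 19 [0.429 0.176 0.16 ] [0.468 0.189 0.168]
0.17 4 [0.439 0.181 0.172] [0.484 0.2   0.178]
scene 30
0.08 4 [0.487 0.229 0.08 ] [0.495 0.234 0.084]
0.09 2 [0.494 0.232 0.091] [0.494 0.232 0.096]
0.1 5 [0.487 0.231 0.1  ] [0.494 0.238 0.108]
0.12 8 [0.431 0.181 0.122] [0.453 0.185 0.128]
0.13 7 [0.436 0.177 0.132] [0.457 0.183 0.138]
[ 4.65533156e+01  9.09915704e+00 -3.11893890e+01  4.06716930e-03
 -4.96523043e+01 -5.68620200e+01]
```

The fingertips are really about 32 mm above the reported TCP, while their xy agrees. I'll back off to the clockwise side, lower by that much, and verify before pushing.

```bash
python3 -m crank '[[[0,0,0.03],[0,0,0],-1],[[0.0125,0.0115,0],[0,0,-8],-1],[[0.0125,0.0115,0],[0,0,-8],-1],[[0.0125,0.0115,0],[0,0,-8],-1],[[0.0125,0.0115,0],[0,0,-8],-1],[[0.0125,0.0115,0],[0,0,-8],-1],[[0.0125,0.0115,0],[0,0,-8],-1],[[0,0,-0.03],[0,0,0],-1],[[0,0,-0.03],[0,0,0],-1],[[0,0,0],[0,0,0],-1],[[0,0,0],[0,0,0],-1]]'
cat > tip.py <<'E'
from h import *
o=ctrl.get_obs();T=o['tool_pos'];print(T.round(4),o['orientation'].round(1),o['force'].round(1))
for n in ('side','scene'):
    p,d,m=snap(n);P=cloud(d,m)
    k=(np.hypot(P[...,0]-T[0],P[...,1]-T[1])<.035)&(P[...,2]>.02)&(P[...,2]<.2)
    Q=P[k];print(n,len(Q))
    for lo in np.arange(.02,.16,.01):
        s=Q[(Q[:,2]>=lo)&(Q[:,2]<lo+.01)]
        if len(s):print(lo.round(2),len(s),s.min(0).round(3),s.max(0).round(3))
E
python3 tip.py
```

```text
clock: 5.9
tool_pos: [0.523, 0.2626, 0.0547]
orientation: [-180.0, -0.1, -148.2]
force: [1.1, -0.5, 0.6]
opening: 0.0005
gripper_force: 0.0
[0.523  0.2626 0.0547] [-1.800e+02 -1.000e-01 -1.482e+02] [ 1.1 -0.5  0.6]
side 166
0.05 4 [0.531 0.231 0.056] [0.541 0.241 0.06 ]
0.06 1 [0.527 0.229 0.061] [0.527 0.229 0.061]
0.07 3 [0.5   0.239 0.073] [0.503 0.242 0.077]
0.08 7 [0.497 0.237 0.086] [0.531 0.272 0.09 ]
0.09 17 [0.501 0.236 0.091] [0.535 0.272 0.099]
0.1 23 [0.494 0.238 0.1  ] [0.531 0.272 0.11 ]
0.11 18 [0.508 0.24  0.111] [0.532 0.271 0.119]
0.12 8 [0.515 0.24  0.122] [0.532 0.261 0.129]
0.13 4 [0.522 0.239 0.13 ] [0.528 0.249 0.132]
0.15 2 [0.492 0.231 0.153] [0.528 0.252 0.158]
0.16 5 [0.492 0.246 0.163] [0.502 0.256 0.17 ]
scene 79
0.05 2 [0.527 0.233 0.058] [0.536 0.234 0.059]
0.06 6 [0.517 0.228 0.06 ] [0.542 0.234 0.062]
0.16 3 [0.542 0.279 0.167] [0.547 0.286 0.169]
```

Tip is at about 0.086, beside the tab. Pushing.

```bash
python3 -m crank '[[[-0.009,-0.0045,-0.003],[0,0,0],-1],[[-0.0095,-0.0050,0],[0,0,0],-1],[[-0.0095,-0.0047,0],[0,0,6],-1],[[-0.009,-0.0056,0],[0,0,6],-1],[[0,0,0],[0,0,0],-1]]'
python3 -m crank '[[[-0.0083,-0.0065,0],[0,0,6],-1],[[-0.0076,-0.0074,0],[0,0,6],-1],[[-0.0068,-0.0081,0],[0,0,6],-1],[[-0.0059,-0.0088,0],[0,0,6],-1],[[-0.0049,-0.0094,0],[0,0,6],-1],[[-0.0039,-0.0098,0],[0,0,6],-1],[[0,0,0],[0,0,0],-1],[[0,0,0],[0,0,0],-1]]'
python3 - <<'E'
from h import *
p,d,m=snap('scene');q,_,_=snap('side');snap('wrist')
a=cv2.resize(p[130:220,285:375],(400,400),interpolation=cv2.INTER_CUBIC)
b=cv2.resize(q[140:215,230:305],(400,400),interpolation=cv2.INTER_CUBIC)
cv2.imwrite('pics/c4.png',np.hstack([a,b]))
E
python3 plan.py .0155 176
```

```text
clock: 6.5
tool_pos: [0.4847, 0.2421, 0.0525]
orientation: [180.0, 0.1, -136.1]
force: [0.4, 0.1, 0.4]
opening: 0.0002
gripper_force: 0.0
clock: 7.3
tool_pos: [0.4487, 0.193, 0.0521]
orientation: [-180.0, 0.0, -100.5]
force: [0.2, 0.8, -0.9]
opening: 0.0005
gripper_force: 0.0
[0.4487 0.1932 0.0517] [-180.    -0.  -100.4] [-0.2  0.5  0.4]
176.0 [0.4453 0.1824] d [-0.0033 -0.0107]
```

View pics/c4.png

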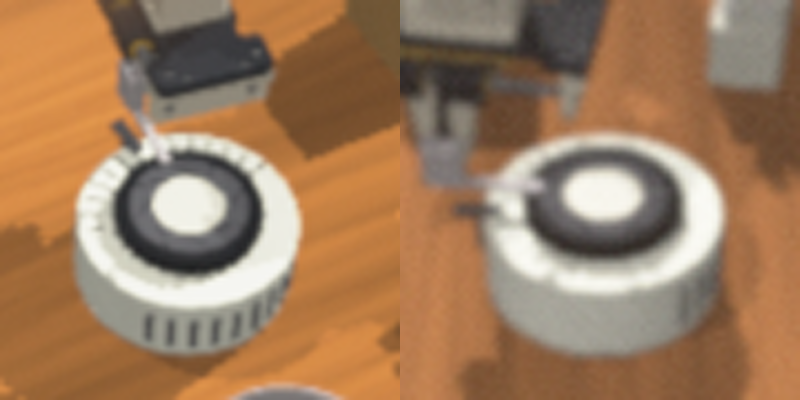

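The lever has moved and now stands just clockwise of the clip. I'll retreat to the earlier viewing pose to measure both in one wrist picture.

```bash
python3 -m crank '[[[0.004,0.018,0],[0,0,0],-1],[[0,0,0.045],[0,0,0],-1],[[0,0,0.045],[0,0,0],-1],[[0,0,0.045],[0,0,-8],-1],[[0.009,-0.01,0.043],[0,0,-8],-1],[[0.009,-0.01,0.015],[0,0,-8],-1],[[0.009,-0.01,0],[0,0,-8],-1],[[0.009,-0.01,0],[0,0,-8],-1],[[0.009,-0.01,0],[0,0,-7],-1],[[0,0,0],[0,0,0],-1],[[0,0,0],[0,0,0],-1]]'
python3 - <<'E'
from h import *
p,d,m=snap('wrist');rv=cv2.Rodrigues(np.array(m['R']))[0]
print(ctrl.get_obs()['tool_pos'])
q=np.array([.47,.161,.07]);c=cv2.projectPoints(q[None],rv,np.array(m['t']),np.array(m['mtx']),None)[0].ravel();print(c)
x,y=int(c[0])-50,int(c[1])-40;print(x,y)
cv2.imwrite('pics/w5.png',cv2.resize(p[y:y+75,x:x+100],(800,600),interpolation=cv2.INTER_CUBIC))
E
```

```text
clock: 8.55
tool_pos: [0.4976, 0.1613, 0.2444]
orientation: [180.0, -0.0, -147.1]
force: [0.0, -0.2, 0.5]
opening: 0.0001
gripper_force: 0.0
[0.49743905 0.16138403 0.24446407]
[295.04513436 157.07520926]
245 117
```

View pics/w5.png

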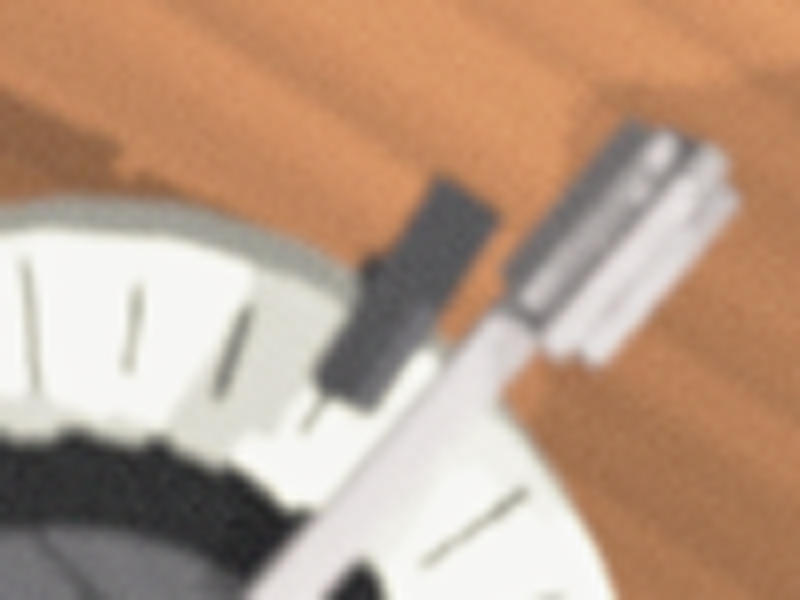

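The clip's top runs from (469,193) to (343,397) in the crop. The lever bar's edges run (250,588)–(490,315) and (330,590)–(500,400), so it needs roughly 10° more.

```bash
cat > ang.py <<'E'
from h import *
q=dict(np.load('last_wrist.npz'))
def W(a,b,z,x,y): return onplane(x+(a+.5)/8-.5,y+(b+.5)/8-.5,z,q)[:2]
C=np.array([.544,.160])
def at70(A,B):
    d=(B-A)/np.linalg.norm(B-A);w=A-C;b=w@d;s=-b+np.sqrt(b*b-(w@w-.07**2));p=w+s*d
    return np.degrees(np.arctan2(p[1],p[0]))%360,np.degrees(np.arctan2(d[1],d[0]))%360
def run(x,y,clip,lever):
    for n,z,E in(('clip',.064,clip),('lever',.077,lever)):
        r=np.array([at70(W(*e[0],z,x,y),W(*e[1],z,x,y)) for e in E]);print(n,r.round(2).tolist(),r.mean(0).round(2))
E
python3 - <<'E'
from ang import *
run(245,117,[((315,383),(438,175)),((372,411),(500,212))],[((250,588),(490,315)),((330,590),(500,400))])
E
```

```text
clip [[183.24, 182.45], [176.62, 180.55]] [179.93 181.5 ]
lever [[174.52, 172.02], [168.29, 171.74]] [171.41 171.88]
```

```bash
python3 -m crank '[[[-0.0065,0.0077,0],[0,0,8],-1],[[-0.0065,0.0077,0],[0,0,8],-1],[[-0.0065,0.0077,0],[0,0,8],-1],[[-0.0065,0.0077,0],[0,0,8],-1],[[-0.0065,0.0077,0],[0,0,8],-1],[[-0.0065,0.0077,0],[0,0,8],-1],[[-0.0065,0.0077,0],[0,0,8],-1],[[0,0,-0.048],[0,0,0],-1],[[0,0,-0.048],[0,0,0],-1],[[0,0,-0.048],[0,0,0],-1],[[0,0,-0.048],[0,0,0],-1],[[0,0,0],[0,0,0],-1]]'
python3 plan.py .0155 178.5
```

```text
clock: 9.8
tool_pos: [0.4481, 0.2121, 0.0475]
orientation: [179.5, -0.4, -91.2]
force: [0.2, 0.0, 0.4]
opening: 0.0004
gripper_force: 0.0
[0.4481 0.2121 0.0475] [179.5  -0.4 -91.2] [0.2 0.  0.4]
178.5 [0.4444 0.1781] d [-0.0036 -0.0339]
```

```bash
python3 -m crank '[[[0,-0.006,0.003],[0,0,0],-1],[[-0.001,-0.007,0],[0,0,0],-1],[[-0.001,-0.007,0],[0,0,0],-1],[[-0.001,-0.006,0],[0,0,0],-1],[[-0.0006,-0.004,0],[0,0,0],-1],[[0,0,0],[0,0,0],-1],[[0,0,0],[0,0,0],-1]]'
python3 plan.py .0155 178.5
```

```text
clock: 10.5
tool_pos: [0.4484, 0.1845, 0.0559]
orientation: [-180.0, 0.0, -91.2]
force: [0.1, -0.4, 0.2]
opening: 0.0004
gripper_force: 0.0
[0.4484 0.1845 0.0559] [-180.     0.   -91.2] [ 0.1 -0.4  0.2]
178.5 [0.4444 0.1781] d [-0.0039 -0.0064]
```

```bash
python3 -m crank '[[[-0.001,-0.003,0],[0,0,0],-1],[[-0.001,-0.0034,0],[0,0,0],-1],[[0,0,0],[0,0,0],-1],[[0,0,0],[0,0,0],-1]]'
python3 -m crank '[[[0.001,0.02,0],[0,0,0],-1],[[0,0,0.045],[0,0,0],-1],[[0,0,0.045],[0,0,-8],-1],[[0,0,0.045],[0,0,-8],-1],[[0.01,-0.007,0.04],[0,0,-8],-1],[[0.01,-0.007,0.013],[0,0,-8],-1],[[0.01,-0.007,0],[0,0,-8],-1],[[0.01,-0.007,0],[0,0,-8],-1],[[0.01,-0.008,0],[0,0,-8],-1],[[0,0,0],[0,0,0],-1],[[0,0,0],[0,0,0],-1]]'
python3 - <<'E'
from h import *
p,d,m=snap('wrist');rv=cv2.Rodrigues(np.array(m['R']))[0]
print(ctrl.get_obs()['tool_pos'])
q=np.array([.47,.161,.07]);c=cv2.projectPoints(q[None],rv,np.array(m['t']),np.array(m['mtx']),None)[0].ravel();print(c)
x,y=int(c[0])-50,int(c[1])-40;print(x,y)
cv2.imwrite('pics/w6.png',cv2.resize(p[y:y+75,x:x+100],(800,600),interpolation=cv2.INTER_CUBIC))
E
```

```text
clock: 10.9
tool_pos: [0.4461, 0.1781, 0.0555]
orientation: [180.0, -0.0, -91.2]
force: [0.4, 0.7, 0.7]
opening: 0.0005
gripper_force: 0.1
clock: 12.0
tool_pos: [0.4972, 0.1626, 0.2433]
orientation: [180.0, -0.1, -147.1]
force: [-0.6, -0.3, -0.5]
opening: 0.0003
gripper_force: 0.0
[0.49708682 0.16270764 0.24341061]
[293.73163239 156.89493684]
243 116
```

View pics/w6.png

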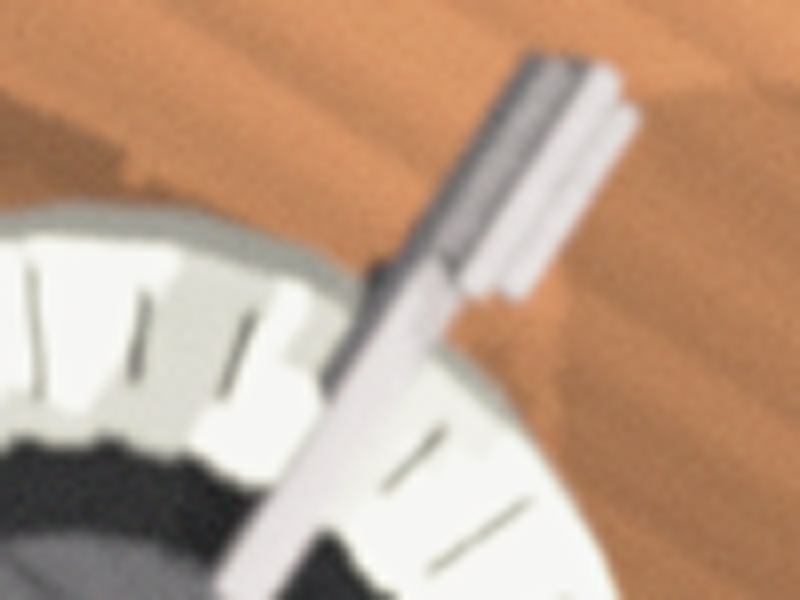

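The lever now covers the clip, with only a sliver of clip visible on its left at (330,385)–(385,265). I'll measure the lever's edges, (217,585)–(430,260) and (282,590)–(450,310).

Run:
```python
from ang import *
run(243,116,[((322,383),(372,297))],[((217,585),(430,260)),((282,590),(450,310))])
run(243,116,[((320,388),(390,267))],[((220,580),(425,268)),((300,560),(435,335))])
```

```text
clip [[183.49, 182.89]] [183.49 182.89]
lever [[181.82, 179.91], [177.23, 182.4]] [179.52 181.16]
clip [[183.43, 183.02]] [183.43 183.02]
lever [[181.81, 179.85], [177.23, 182.4]] [179.52 181.12]
```

The lever is at 179.5° and the clip at about 179.7°, so they agree within measurement noise, and the clip hasn't shifted. Now the button.

```bash
python3 -m crank '[[[0.0056,-0.042,0],[0,0,0],-1],[[0.0056,-0.042,0],[0,0,0],-1],[[0.0056,-0.042,0],[0,0,0],-1],[[0.0056,-0.042,0],[0,0,0],-1],[[0.0056,-0.042,0],[0,0,0],-1],[[0.0056,-0.042,0],[0,0,0],-1],[[0.0056,-0.042,0],[0,0,0],-1],[[0.0056,-0.042,0],[0,0,0],-1],[[0.0056,-0.042,0],[0,0,0],-1],[[0.0056,-0.04,0],[0,0,0],-1],[[0,0,0],[0,0,0],-1],[[0,0,0],[0,0,0],-1]]'
python3 - <<'E'
from h import *
p,d,m=snap('wrist','w7.png');P=cloud(d,m);g=p.max(-1)
print(ctrl.get_obs()['tool_pos'])
k=(np.hypot(P[...,0]-.495,P[...,1]+.293)<.05)&(P[...,2]>.008)&(P[...,2]<.06)
b=k&(g<70);n,l,st,ce=cv2.connectedComponentsWithStats(b.astype(np.uint8));i=1+st[1:,4].argmax()
Q=P[l==i];print(st[i],ce[i],Q.min(0),Q.max(0),np.median(Q,0),np.percentile(Q[:,2],[5,25,50,75,95]))
X=P[k&(l!=i)];print('box',X.min(0),X.max(0),np.median(X,0))
z=np.percentile(Q[:,2],75);print('centre',onplane(*ce[i],z,m))
E
```

```text
clock: 13.25
tool_pos: [0.5532, -0.2559, 0.2431]
orientation: [180.0, -0.0, -147.2]
force: [0.0, 0.1, 0.5]
opening: 0.0008
gripper_force: 0.0
[ 0.55324066 -0.25521351  0.24336592]
[270  86  32  33 815] [285.7190184  102.14110429] [ 0.46986249 -0.30768512  0.01949176] [ 0.50268963 -0.27490843  0.0245155 ] [ 0.48614459 -0.29123082  0.02205473] [0.02081581 0.02150459 0.02205473 0.02263048 0.02346764]
box [ 0.46020484 -0.31663557  0.00833337] [ 0.51177583 -0.26543599  0.02306189] [ 0.48488495 -0.29128595  0.01205449]
centre [ 0.48613314 -0.29128538  0.02263048]
```

View pics/w7.png

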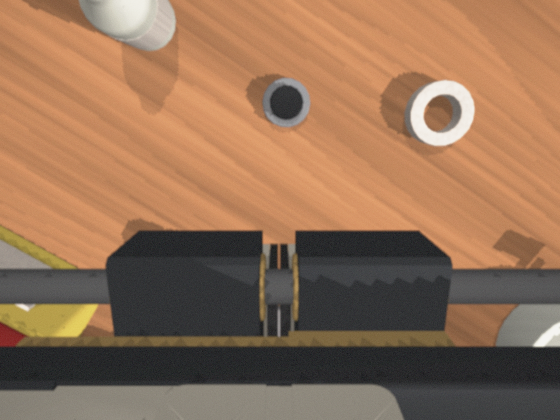

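Button at (286,102), a black disc on a grey box. The bottle and tape are clear of the gripper's body. Moving over it and descending.

```bash
python3 -m crank '[[[-0.0335,-0.018,0],[0,0,0],-1],[[-0.0335,-0.018,0],[0,0,0],-1],[[0,0,-0.04],[0,0,0],-1],[[0,0,-0.04],[0,0,0],-1],[[0,0,-0.04],[0,0,0],-1],[[0,0,-0.04],[0,0,0],-1],[[0,0,-0.04],[0,0,0],-1],[[0,0,-0.02],[0,0,0],-1],[[0,0,0],[0,0,0],-1],[[0,0,0],[0,0,0],-1]]'; python3 tip.py | head -8
```

```text
clock: 14.3
tool_pos: [0.4871, -0.2909, 0.0245]
orientation: [-180.0, 0.0, -147.1]
force: [1.4, 0.2, 0.6]
opening: 0.0006
gripper_force: 0.0
[ 0.4871 -0.2909  0.0245] [-180.     0.  -147.1] [1.4 0.2 0.6]
side 198
0.02 63 [ 0.471 -0.308  0.02 ] [ 0.492 -0.276  0.026]
0.05 2 [ 0.478 -0.295  0.054] [ 0.48  -0.292  0.059]
0.06 6 [ 0.481 -0.311  0.061] [ 0.489 -0.298  0.069]
0.07 3 [ 0.494 -0.309  0.077] [ 0.497 -0.304  0.079]
0.08 1 [ 0.494 -0.307  0.085] [ 0.494 -0.307  0.085]
0.09 3 [ 0.49  -0.312  0.093] [ 0.492 -0.31   0.095]
```

```bash
python3 -m crank '[[[0,0,-0.015],[0,0,0],-1],[[0,0,-0.012],[0,0,0],-1],[[0,0,0],[0,0,0],-1],[[0,0,0],[0,0,0],-1]]'; for i in 1 ; do python3 -m crank '[[[0,0,-0.003],[0,0,0],-1],[[0,0,-0.003],[0,0,0],-1],[[0,0,0],[0,0,0],-1],[[0,0,0],[0,0,0],-1]]'; done
python3 -m crank '[[[0,0,-0.002],[0,0,0],-1],[[0,0,0],[0,0,0],-1],[[0,0,0],[0,0,0],-1]]'
```

```text
clock: 14.8
tool_pos: [0.4866, -0.2917, -0.0029]
orientation: [-180.0, 0.0, -147.2]
force: [-0.2, -0.2, -0.1]
opening: 0.0004
gripper_force: 0.0
clock: 15.2
tool_pos: [0.487, -0.2918, -0.009]
orientation: [-180.0, 0.0, -147.2]
force: [0.8, 0.2, 2.0]
opening: 0.0004
gripper_force: 1.1
clock: 15.5
tool_pos: [0.4869, -0.2918, -0.0111]
orientation: [-180.0, 0.0, -147.2]
force: [1.3, 0.3, 3.8]
opening: 0.0006
gripper_force: 1.7
```

```bash
python3 -m crank '[[[0,0,-0.002],[0,0,0],-1],[[0,0,0],[0,0,0],-1],[[0,0,0],[0,0,0],-1]]';python3 -m crank '[[[0,0,-0.001],[0,0,0],-1],[[0,0,0],[0,0,0],-1],[[0,0,0],[0,0,0],-1]]'
```

```text
clock: 15.8
tool_pos: [0.4869, -0.2918, -0.0131]
orientation: [-180.0, 0.0, -147.2]
force: [2.5, -0.1, 5.0]
opening: 0.0003
gripper_force: 2.3
clock: 16.1
tool_pos: [0.487, -0.2918, -0.0136]
orientation: [-179.9, 0.0, -147.2]
force: [0.9, 0.2, 9.9]
opening: -0.0
gripper_force: 4.6
```

Force jumped past 5 N and the travel stopped, so the button is fully down. Releasing, raising and checking the end state.

```bash
python3 -m crank '[[[0,0,0],[0,0,0],-1],[[0,0,0.01],[0,0,0],-1],[[0,0,0.03],[0,0,0],-1],[[0,0,0.04],[0,0,0],-1],[[0,0,0.04],[0,0,0],-1],[[0,0,0.04],[0,0,0],-1],[[0,0,0.04],[0,0,0],-1],[[0,0,0],[0,0,0],-1],[[0,0,0],[0,0,0],-1]]'
python3 - <<'E'
from h import *
p,d,m=snap('scene');cv2.imwrite('pics/end.png',np.hstack([cv2.resize(p[130:220,285:375],(400,400),interpolation=cv2.INTER_CUBIC),cv2.resize(p[180:320,140:280],(400,400),interpolation=cv2.INTER_CUBIC)]))
E
```

```text
clock: 17.0
tool_pos: [0.4857, -0.2912, 0.1863]
orientation: [180.0, 0.0, -147.2]
force: [0.1, 0.2, -0.2]
opening: 0.0002
gripper_force: 0.0
```

View pics/end.png

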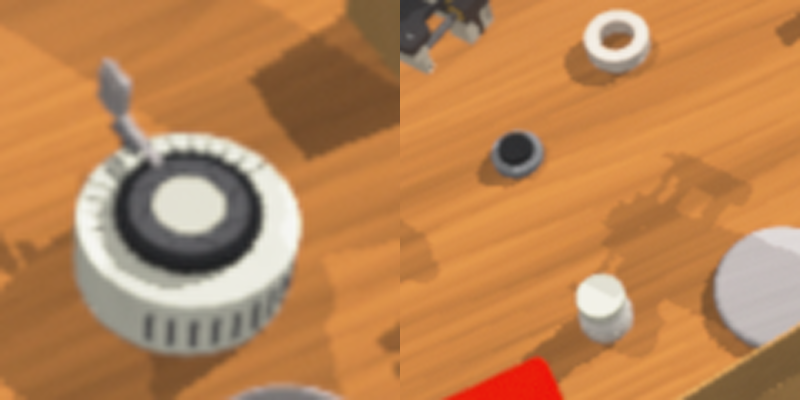

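The lever stands over the clip at (120,125), the button has sprung back up, and the tape, jar and lid are where they were. Handing in.

```bash
python3 -c "from plant import close_job; print(close_job())"
```

```text
the job is handed in; nothing more can be done
None
```

The job is handed in at about 17 s: the lever measured within about 0.5° of the clip, which did not move; the button was pressed fully down (about 10 N) and released; nothing else was seen to move.

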